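# Check the channel depth in a neck blank on the vacuum jig

### The arm

A 7-joint arm with a two-finger parallel gripper is mounted at the origin on the work surface. World frame = base frame: x ahead of the robot, y to its left, z up, the work surface at z = 0. Lengths are in mm, angles in rad, forces in N, time in s.
With the tool pointing down it reaches from about 400 to 875 mm from the base axis. Payload 4.4 kg.
Tool frame: the origin (TCP) lies at the very end of the fingers, on their centre line; the grasp point (between the pads) lies 19 mm behind it (ctrl.grip_depth is the distance from the TCP to the grasp point, in mm); z points along the fingers, x is the direction in which the jaws open and shut, and the axes are right-handed (so a half turn about z gives the same grasp; the last joint's range is limited). The gripper opens to 85 mm and grips with 20 to 120 N. Pads are 22 mm wide; open, the fingers measure 114 mm over their backs; the gripper's body (76 mm by 85 mm) begins 54 mm behind the grasp point. The pads swing forward as they close: fully open they stand 13 mm farther back than shut.
Start: joints at [1.119, 0.628, 0.038, 1.517, -0.027, 0.996, -0.02], TCP at [244.623, -602.227, 231.313] pointing down, gripper open.
Joint ranges: [-3.06, 3.06], [-0.37, 2.12], [-1.25, 1.32], [0.18, 2.47], [-1.1, 4.24], [0.23, 1.98], [-2.94, 2.94]. Speed limits (rad/s): [2.57, 2.57, 3.14, 3.14, 3.14, 3.14, 3.14].

### API

Orientations are given as [roll, pitch, yaw] about the fixed x, y, z axes, in that order (R = Rz(yaw) Ry(pitch) Rx(roll)).
In Python, from cell import ctrl gives the robot as it stands.
- The arm moves only by the shell command python3 -m creep 'ROWS'. ROWS is JSON, a list of rows, each an object with "hand": the opening, from 0 (shut) to 1 (fully open); "travel": the shift along the tool's x, y, z in cm, a list of three; "angular": the turn, a rotation vector about the tool's x, y, z in degrees, a list of three. In form: [{"hand": hand, "travel": [tx, ty, tz], "angular": [rx, ry, rz]}, ...]. A call has 1 to 20 rows; each row is the pose to reach, as a shift and turn from the pose measured when the call began, along the tool's axes at that moment; what a row does not reach only later rows make up. A row lasts 1/10 s, in which the tool goes at most 50 mm and 8.59 degrees, less where a joint would pass 70% of its speed; a pose out of reach is approached as far as the arm can. A call with a gripper value outside its range is refused whole. The fingers move at their own pace and stop on an object; the grip force is fixed at half the most. Time passes only in rows, so rows that repeat a pose let the fingers close. It gives the time, the measured TCP pose, the force and the opening at its end, in the units of the state.
- ctrl.read_state(): the state, without advancing time (a new reading comes with each control period).
- ctrl.get_image(name): name is "scene" or "top" or "wrist"; returns a dict with "frame" (420x560x3 uint8, red, green, blue), "fx", "fy", "cx", "cy" (pixels), "D" ([k1, k2, p1, p2, k3] as OpenCV has them; the pictures are not rectified), "origin" and "orientation" of the camera in the world. Camera axes: x right, y down, z forward; pixel columns grow to the right and rows downward; lengths in mm; the calibration is good to about 2 mm. A picture is of the moment at which its call begins. There is no depth.
- ctrl.finish_job(): hands the job in, once; it reports no verdict.
Trained networks look in the newest picture that a camera, given by its name, has taken for a name from the list of things; names that differ only in an ending like _2 or _b are one class to them, and where a whole thing is asked for, a point or a joint stands for the part that bears it (a point fixed in the world has none). Each returns a list of dicts, best first, with "confidence" (0 to 1); they miss things now and then, are a little off and sometimes report something else, mostly with a low value. They report only what shows in the picture. A call takes as long as a camera call. They do not tell look-alikes from the thing itself.
- ctrl.regions_of(camera, thing): "region" (420x560 bool, what is visible of it).
- ctrl.spot_point(camera, thing): "at" ([x, y, z] in mm, in world coordinates, good to about 4 mm: a listed point, or the origin of a listed thing).
The state is a dict: "clock": time; "qpos": joint angles; "qd": joint speeds; "tau": joint torques, N m; "eef_pos": TCP position; "tool_rot": TCP orientation; "force": force on the tool from outside, world axes, zero at the start; "torque": the same for the moment, N m; "width": finger opening in mm.
Only numpy, scipy, OpenCV 4.12 (cv2) and the standard library are available. Lean on these libraries where they do the work, as an engineer would, in place of code of your own. Each camera call takes 0.05 s, during which the arm holds its last target. There are 200 camera calls.

### The job

Turn the red vacuum cock fully open, against its stop, so that the neck blank is held down. Then take the yellow depth gauge, put its probe into the blank's channel in line with the orange pointer and push until its steel foot sits flat on the wood, and hold it so for a good second while the depth is read. Last, stand the gauge back upright across the rails of its blue stand, leaving the cock open and the other things on the bench where they are.

Things in the scene. Friction and masses are not known exactly. Their poses are not given: they have to be found in the camera images.
- cock (a joint): Angle of the vacuum cock's handle (rad): 0 = shut, handle square to the copper pipe; 1.571 = fully open, handle in line with the pipe, against a hard stop. Opening turns it anticlockwise seen from above, about a vertical axis. It is stiff (about 1.5 N at the handle's end) and stays where it is left. It may start up to 0.3 open.
- cock_axis (a point): Point on the cock's vertical axis at the handle's mid-height, 98 mm above the bench. Its axes turn with the handle: the handle points along its -x, z is up. The copper pipe (22 mm thick, its top 66 mm above the bench, brass body 36 mm thick with its top at 73 mm) runs below.
- cock_tip (a point): Middle of the outer end of the handle, 88 mm from the axis. The handle's red sleeve reaches from 30 to 90 mm from the axis and is 18 mm wide and 16 mm high (90 to 106 mm above the bench); a 14 mm radius hub is on the axis.
- gauge_grip (a point): Centre of the depth gauge's yellow body, where to grip it: 33 mm above the foot's underside; the body is 40 mm (x) by 28 mm (y), from 8 to 58 mm above that underside. z points up the gauge, away from the probe's tip. The gauge stands upright on the stand at first, is the same after a half turn about z and weighs about 0.22 kg.
- gauge_foot (a point): Centre of the underside of the gauge's flat steel foot, which is 76 mm (x) by 50 mm (y) and 8 mm thick; same axes as gauge_grip. The thin red reading pin on the gauge's top ends at most 85 mm above this point.
- gauge: The whole depth gauge (origin at gauge_foot).
- probe (a joint): How far the gauge's sprung probe is pushed in (m): 0 = fully out, the tip 18 mm below the foot's underside; 0.018 = flush. 5 mm thick round pin in the middle of the foot. The spring gives 1.2 N at first touch plus 0.2 N per mm. With the foot flat, channel depth = 18 mm minus this.
- measure_point (a point): Where to measure: on the channel's centre line, level with the blank's top face, in line with the orange pointer; about 98 mm above the bench. z is square to the face and leans 25 degrees from vertical, roughly away from the robot, so the face looks away from it; x runs down the slope, across the channel; y along the channel. The channel, between the two dark stripes, is 12 mm wide and 8 to 13 mm deep.
- blank: The striped neck blank, fixed on its jig: 100 mm (x) by 240 mm (y) and 28 mm thick; origin in the middle of its top face, over the channel; same axes as measure_point. Flat wood 44 mm wide lies on each side of the channel. The orange pointer clip sits on the upper edge (the robot's side), beyond x = -44 mm, at most 3 mm above the face, up to 65 mm either side of the middle.
- stand_top (a point): Centre of the blue stand, level with the tops of its two rails, 38 mm above the bench. The rails (22 mm thick in x, 70 mm long in y) leave a 36 mm gap between them in which the probe hangs; the foot rests across both, its x along the stand's x.
- glue: white glue bottle, 56 mm across, 150 mm tall, bystander; origin at the centre of its underside
- lacquer_tin: aluminium-coloured tin, 72 mm across, 85 mm tall, bystander; origin at the centre of its underside
- parts_tray: empty grey plastic tray 70 x 120 x 25 mm, bystander; origin at the centre of its underside
- screwdriver: screwdriver lying on the bench, bystander; origin at the centre of its underside
- pot: small potentiometer, 24 mm across, 26 mm tall with its shaft, bystander; origin at the centre of its underside
- sanding_block: cork sanding block 70 x 110 x 29 mm, bystander; origin at the centre of its underside
- offcut: dark wood offcut 60 x 160 x 22 mm, bystander; origin at the centre of its underside
Not all that is in view belongs to the job. What is shaped like the gauge but green, pink or purple is not meant.

How it is judged (in metres and radians):
On the way, in this order (a step that is already met when the one before it is completed fails the run):
1. the vacuum cock is turned open, to within 7 degrees of its stop (value of joint cock above 1.45 rad), for 0.2 s.
2. the gauge's probe is in the channel by the pointer (within 15 mm along it) and the foot sits flat on the blank (within 2 mm and 3.4 degrees) for 1 s (z of gauge_foot in the frame of measure_point between -0.003 and 0.002 m and x of gauge_foot in the frame of measure_point between -0.006 and 0.006 m and y of gauge_foot in the frame of measure_point between -0.015 and 0.015 m and angle between the z axis of gauge_foot and the z axis of measure_point, either way round below 0.06 rad and value of joint probe between 0.003 and 0.0125 m), for 1 s.
At the end, for the whole second after the job is handed in: The cock is still open (within 7 degrees of its stop); the gauge stands at rest on both rails of its stand, upright within 4.5 degrees, its foot within 3 mm of the rail tops in height and within 20 mm of the stand's centre, the probe sprung fully out (within 2 mm) (value of joint cock above 1.45 rad and horizontal distance between gauge_foot and stand_top below 0.02 m and z of gauge_foot in the frame of stand_top between -0.003 and 0.003 m and angle between gauge_foot's own z axis and vertical below 0.08 rad and value of joint probe below 0.002 m and linear speed of gauge below 0.02 m/s); the robot touches nothing.
It fails at once if a bystander is shoved more than 30 mm (distance of any of glue, lacquer_tin, parts_tray, screwdriver, pot, sanding_block, offcut from where it was at the start of the episode above 0.03 m).
It also fails if it takes over 72 s, if anything falls off the work surface, if the arm or the gripper's body presses on something with over 40 N, if the wrist force passes 120 N, or if a joint passes its speed limit or range.

## Working session

There is one attempt and no reset: what is moved stays moved. The work goes in short steps, Python scripts to look and compute and a shell command to move; the robot and the scene stay as the last step left them, time stands still between calls to the robot, and variables do not carry over. Pictures are saved under pics/ and viewed, about 8 in all and at most 12, crops included, and the job is handed in when it is done.

```bash
mkdir -p pics; ls
cat > h.py <<'E'
import numpy as np, cv2, json
from scipy.spatial.transform import Rotation as R
from cell import ctrl
def img(n): return ctrl.get_image(n)
def save(d,name,crop=None,scale=1):
    f=d["frame"][:,:,::-1]
    if crop: f=f[crop[1]:crop[3],crop[0]:crop[2]]
    cv2.imwrite("pics/"+name,cv2.resize(f,None,fx=scale,fy=scale,interpolation=cv2.INTER_CUBIC))
def K(d): return np.array([[d["fx"],0,d["cx"]],[0,d["fy"],d["cy"]],[0,0,1.]])
def rot(o):
    o=np.array(o,float); return o if o.shape==(3,3) else (R.from_euler('xyz',o) if o.size==3 else R.from_quat(o)).as_matrix()
def ray(d,uv):
    p=cv2.undistortPoints(np.array(uv,float).reshape(-1,1,2),K(d),np.array(d["D"],float)).reshape(-1,2)
    return np.array(d["origin"],float), np.c_[p,np.ones(len(p))]@rot(d["orientation"]).T
def atz(d,uv,z):
    o,r=ray(d,uv); return o+r*((z-o[2])/r[:,2])[:,None]
def proj(d,P):
    M=rot(d["orientation"]).T; q,_=cv2.projectPoints(np.array(P,float).reshape(-1,3),cv2.Rodrigues(M)[0],-M@np.array(d["origin"],float),K(d),np.array(d["D"],float)); return q.reshape(-1,2)
def tool():
    s=ctrl.read_state(); return np.array(s["eef_pos"],float),rot(s["tool_rot"])
def goal(p,Rm):
    """shift (cm) and rotvec (deg) in tool axes to reach TCP pos p (mm), rotation Rm"""
    p0,R0=tool(); t=R0.T@(np.array(p,float)-p0)/10; a=R.from_matrix(R0.T@Rm).as_rotvec(degrees=True)
    print("travel",t.round(2),"angular",a.round(1),"rows>=",round(max(np.linalg.norm(t)/5,np.linalg.norm(a)/8.59),1))
E
python3 - <<'E'
from h import *
print({k:(np.round(v,3) if k!='x' else v) for k,v in ctrl.read_state().items()}, ctrl.grip_depth)
for c in ("scene","top","wrist"):
    d=img(c); print(c,np.round(d["origin"]),np.round(d["orientation"],3),round(d["fx"]))
    save(d,c+"0.png",scale=1.4 if c!="wrist" else 1)
    for t in ("cock_axis","cock_tip","gauge_foot","gauge_grip","measure_point","blank","stand_top","glue","lacquer_tin","parts_tray","screwdriver","pot","sanding_block","offcut"):
        for r in ctrl.spot_point(c,t)[:4]: print(c,t,np.round(r["at"]),round(r["confidence"],2),proj(d,r["at"]).round()[0])
E
```

```text
pics
{'clock': np.float64(0.0), 'qpos': array([ 1.119,  0.629,  0.038,  1.518, -0.027,  0.996, -0.02 ]), 'qd': array([ 0.   , -0.001,  0.   ,  0.001,  0.001, -0.001,  0.   ]), 'tau': array([ 1.0000e-03, -5.6341e+01,  1.2260e+00, -1.9345e+01,  1.1000e-02,
        1.1000e-02,  0.0000e+00]), 'eef_pos': array([ 244.396, -601.633,  230.422]), 'tool_rot': array([ 3.142e+00,  2.000e-03, -1.185e+00]), 'force': array([ 0.425, -0.502, -0.347]), 'torque': array([-0.029,  0.039,  0.038]), 'width': np.float64(85.571)} 18.700000000000003
scene [1081. -681. 1314.] [-2.594  0.011  0.713] 492
scene cock_axis [549. 356.  97.] 0.61 [366. 115.]
scene cock_axis [382. -92.  -0.] 0.42 [239. 190.]
scene cock_tip [787. 133.   2.] 0.66 [382. 213.]
scene gauge_foot [ 367. -340.   18.] 0.92 [178. 235.]
scene gauge_foot [ 395. -476.   16.] 0.86 [151. 272.]
scene gauge_foot [ 516. -589.   16.] 0.76 [149. 326.]
scene gauge_foot [ 517. -463.   16.] 0.69 [183. 294.]
scene gauge_grip [ 395. -480.   53.] 0.98 [147. 267.]
scene gauge_grip [ 370. -336.   48.] 0.93 [178. 230.]
scene gauge_grip [ 516. -588.   50.] 0.85 [1
[... 1286 characters left out ...]
. 230.]
top gauge_grip [ 519. -463.   46.] 0.62 [413. 236.]
top blank [525. -13.  96.] 0.95 [239. 227.]
top stand_top [ 534. -330.   40.] 0.96 [362. 230.]
top stand_top [ 708. -306.   -1.] 0.69 [350. 169.]
top stand_top [ 762. -154.   -1.] 0.26 [296. 150.]
top glue [780. 137.   3.] 0.6 [191. 141.]
top lacquer_tin [ 762. -154.    2.] 0.92 [296. 149.]
top parts_tray [739.   6.  -4.] 0.81 [238. 157.]
top screwdriver [386. -92.  -3.] 0.58 [270. 286.]
top pot [ 408. -199.   -2.] 0.55 [310. 278.]
top sanding_block [724. 308.  -2.] 0.84 [130. 160.]
top sanding_block [383. -94.  -3.] 0.54 [270. 287.]
top offcut [ 709. -306.   -3.] 0.97 [350. 169.]
wrist [ 321. -572.  374.] [ 2.822 -0.    -1.185] 326
```

View pics/scene0.png

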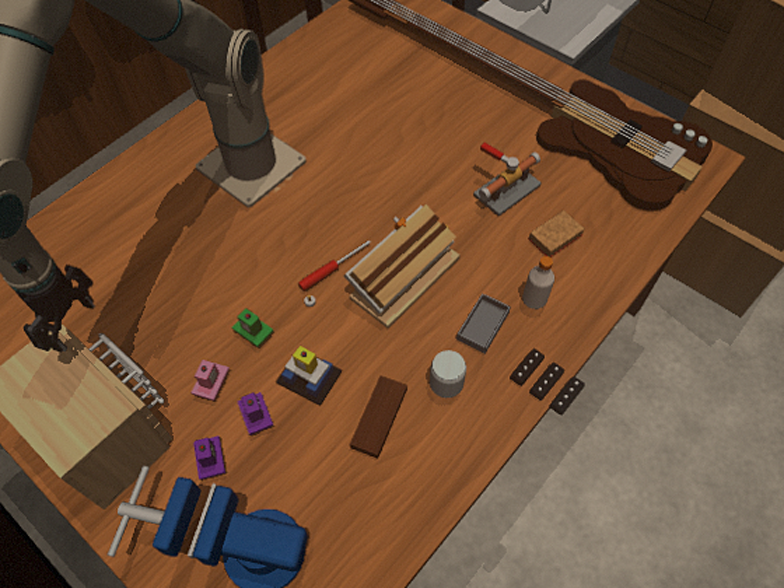

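View pics/top0.png

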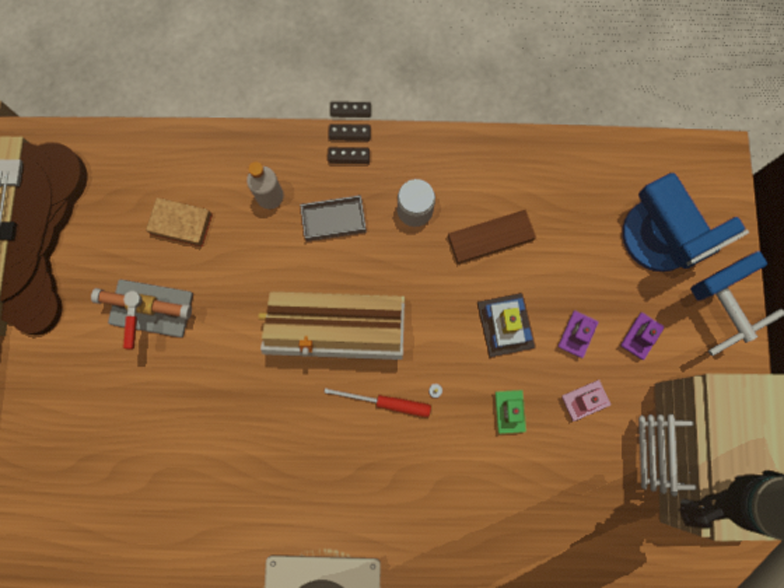

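The yellow gauge is on the blue stand at about (218,256) in the scene view and (362,231) in the top view. The look-alikes are green (178,232), pink (149,270) and two purple (183,294; 148,324). Only the yellow one on the stand fits, and I'll confirm it in a wrist view before gripping. I'll first work out the move to a viewing pose.

```bash
cat >> h.py <<'E'
def down(yaw): return R.from_euler('xyz',[np.pi,0,yaw]).as_matrix()
E
python3 - <<'E'
from h import *
p,_=tool(); goal(p+[60,20,100],down(-1.185)); goal([560,-282,250],down(-0.56))
E
```

```text
travel [  0.4   -6.31 -10.  ] angular [-0.  0. -0.] rows>= 2.4
travel [-17.8  -41.27  -1.87] angular [ -0.    0.  -35.8] rows>= 9.0
```

```bash
python3 -m creep '[{"hand":1,"travel":[0.4,-6.3,-10],"angular":[0,0,0]},{"hand":1,"travel":[0.4,-6.3,-10],"angular":[0,0,0]},{"hand":1,"travel":[0.4,-6.3,-10],"angular":[0,0,0]},{"hand":1,"travel":[-17.8,-41.3,-2],"angular":[0,0,-36]},{"hand":1,"travel":[-17.8,-41.3,-2],"angular":[0,0,-36]},{"hand":1,"travel":[-17.8,-41.3,-2],"angular":[0,0,-36]},{"hand":1,"travel":[-17.8,-41.3,-2],"angular":[0,0,-36]},{"hand":1,"travel":[-17.8,-41.3,-2],"angular":[0,0,-36]},{"hand":1,"travel":[-17.8,-41.3,-2],"angular":[0,0,-36]},{"hand":1,"travel":[-17.8,-41.3,-2],"angular":[0,0,-36]},{"hand":1,"travel":[-17.8,-41.3,-2],"angular":[0,0,-36]},{"hand":1,"travel":[-17.8,-41.3,-2],"angular":[0,0,-36]},{"hand":1,"travel":[-17.8,-41.3,-2],"angular":[0,0,-36]},{"hand":1,"travel":[-17.8,-41.3,-2],"angular":[0,0,-36]},{"hand":1,"travel":[-17.8,-41.3,-2],"angular":[0,0,-36]}]'
python3 - <<'E'
from h import *
d=img("wrist"); save(d,"w1.png",scale=1.4); np.save("w1.npy",d,allow_pickle=True)
for t in ("gauge_foot","gauge_grip","stand_top"):
    for r in ctrl.spot_point("wrist",t)[:3]: print(t,np.round(r["at"],1),round(r["confidence"],2),proj(d,r["at"]).round()[0])
goal([525,19,300],down(0))
E
```

```text
clock: 3.75
eef_pos: [559.2, -284.1, 251.7]
tool_rot: [3.14, -0.001, -0.56]
force: [1.3, -0.2, -0.2]
width: 85.5
gauge_foot [ 519.3 -462.8   19.3] 0.91 [326. 298.]
gauge_foot [ 372.1 -334.6   18.9] 0.6 [181. 277.]
gauge_foot [ 512.6 -584.2   15.3] 0.6 [362. 357.]
gauge_grip [ 397.6 -478.6   50.9] 0.85 [256. 361.]
gauge_grip [ 518.6 -586.8   44.7] 0.64 [371. 372.]
gauge_grip [ 517.2 -463.    47.6] 0.61 [328. 311.]
travel [-18.95 -23.77  -4.85] angular [  0.  -0. -32.] rows>= 6.2
```

View pics/w1.png

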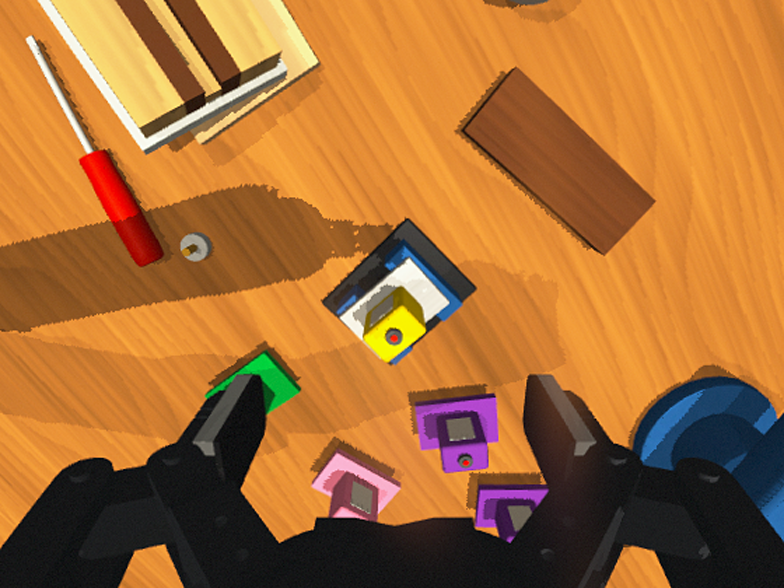

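The wrist view shows one yellow body, with its top and pin at about (281,241) in camera pixels. It has a white steel foot lying across the blue stand, so it is the gauge meant. The green, pink and purple ones stand apart on the bench.

```bash
python3 -m creep '[{"hand":0.2,"travel":[-19,-23.8,-4.8],"angular":[0,0,-32]},{"hand":0.2,"travel":[-19,-23.8,-4.8],"angular":[0,0,-32]},{"hand":0.2,"travel":[-19,-23.8,-4.8],"angular":[0,0,-32]},{"hand":0.2,"travel":[-19,-23.8,-4.8],"angular":[0,0,-32]},{"hand":0.2,"travel":[-19,-23.8,-4.8],"angular":[0,0,-32]},{"hand":0.2,"travel":[-19,-23.8,-4.8],"angular":[0,0,-32]},{"hand":0.2,"travel":[-19,-23.8,-4.8],"angular":[0,0,-32]},{"hand":0.2,"travel":[-19,-23.8,-4.8],"angular":[0,0,-32]},{"hand":0.2,"travel":[-19,-23.8,-4.8],"angular":[0,0,-32]}]'
python3 - <<'E'
from h import *
from scipy.optimize import minimize
d=img("wrist"); save(d,"w2.png",scale=1.4); np.save("w2.npy",d,allow_pickle=True)
for t in ("measure_point","blank"):
    for r in ctrl.spot_point("wrist",t)[:2]: print(t,np.round(r["at"],1),round(r["confidence"],2),proj(d,r["at"]).round()[0])
# gauge body fit in w1
w=np.load("w1.npy",allow_pickle=True).item(); hsv=cv2.cvtColor(w["frame"],cv2.COLOR_RGB2HSV)
m=cv2.inRange(hsv,(25,120,60),(35,255,255)); n,l,st,_=cv2.connectedComponentsWithStats(m)
# component at (281,241), filled with pin
k=[i for i in range(1,n) if st[i,4]>150 and abs(_[i]-[281,235]).max()<30]; print(k,[st[i] for i in k])
m=np.isin(l,k).astype(np.uint8); m=cv2.morphologyEx(m,cv2.MORPH_CLOSE,np.ones((7,7),np.uint8))
h=cv2.convexHull(np.argwhere(m)[:,::-1].astype(np.int32)); print("mask",m.sum(),"hull",cv2.contourArea(h))
# side face facing the camera may be grey-shaded: fit only top face at z=96
v=cv2.cvtColor(w["frame"],cv2.COLOR_RGB2HSV)[225:255,265:300]; print(v[15,::5].tolist())
E
```

```text
clock: 4.85
eef_pos: [524.8, 17.7, 299.3]
tool_rot: [3.14, -0.0, -0.002]
force: [-1.7, -0.9, -0.1]
width: 17.0
blank [524.6  -8.7 101.7] 0.59 [280. 201.]
[17] [array([260, 219,  44,  39, 801], dtype=int32)]
mask 816 hull 906.5
[[31, 255, 252], [29, 255, 248], [22, 190, 156], [4, 255, 249], [20, 16, 96], [30, 255, 248], [29, 255, 249]]
```

View pics/w2.png

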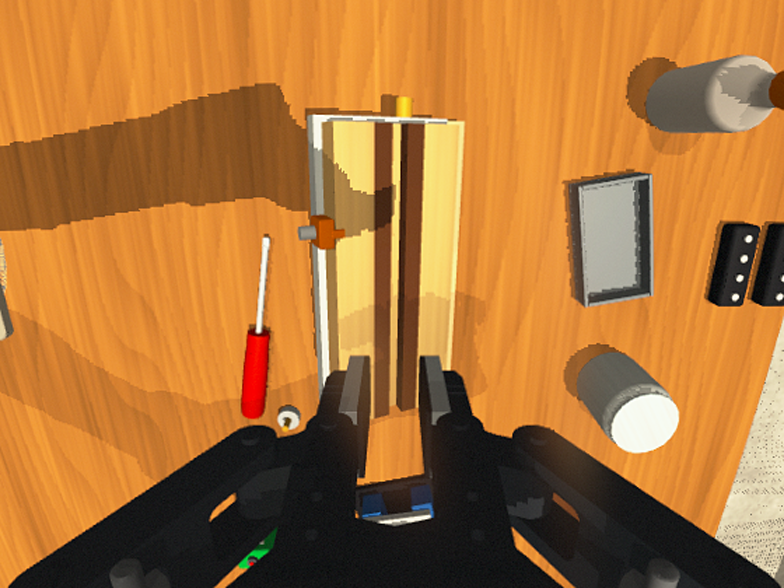

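The blank is at x 235–331 px and y 87–290 px. The two dark stripes are at about 268–279 and 287–302 px, with the channel between them. The orange pointer's tip is at about (246,167). Next I'll measure the stripes and edges.

Run:
```python
from h import *
d=np.load("w2.npy",allow_pickle=True).item(); f=d["frame"]
for r in (100,150,185,200,240):
    g=f[r].astype(int); print(r,[(c,*g[c]) for c in range(262,308,1)] if r==185 else "")
    e=np.abs(np.diff(g.sum(1))); print("  edges",[(c,int(g[c+1].sum()-g[c].sum())) for c in range(215,345) if e[c]>60])
hsv=cv2.cvtColor(f,cv2.COLOR_RGB2HSV); m=cv2.inRange(hsv[150:185,205:260],(4,190,90),(12,255,255))
for r in range(0,35,1):
    x=np.flatnonzero(m[r]); 
    if len(x): print(150+r,205+x.min(),205+x.max(),end='; ')
```

```text
100 
  edges [(219, 97), (223, 271), (229, -245), (230, -123), (237, 229), (266, -179), (267, -192), (279, 202), (280, 126), (285, -330), (286, -155), (301, 91), (302, 223), (303, 96), (330, -116), (331, -82)]
150 
  edges [(221, 78), (225, 128), (230, -87), (231, -101), (266, -118), (267, -100), (279, 156), (280, 125), (281, 174), (284, -253), (285, -245), (289, 77), (300, 172), (301, 233), (327, -79), (328, -150)]
185 [(262, np.int64(249), np.int64(214), np.int64(110)), (263, np.int64(249), np.int64(212), np.int64(112)), (264, np.int64(248), np.int64(207), np.int64(109)), (265, np.int64(247), np.int64(206), np.int64(105)), (266, np.int64(247), np.int64(198), np.int64(104)), (267, np.int64(188), np.int64(127), np.int64(66)), (268, np.int64(115), np.int64(59), np.int64(29)), (269, np.int64(119), np.int64(66), np.int64(34)), (270, np.int64(122), np.int64(67), np.int64(35)), (271, np.int64(123), np.int64(70), np.int64(38)), (272, np.int64(123), np.int64(68), np.int64(37)), (273, np.int64(120), np.int64(68), np.int64(36)), (274, np.int64(121), np.int64(64), np.int64(35)), (275, np.int64
[... 1911 characters left out ...]
 (227, 381), (232, -302), (233, -111), (239, 99), (240, 161), (266, -164), (267, -168), (277, 66), (278, 230), (279, 83), (283, -232), (284, -239), (288, 66), (298, 85), (299, 246), (322, 62), (324, -77), (325, -180)]
240 
  edges [(223, -186), (225, 162), (228, 188), (229, 126), (233, -165), (234, -237), (241, 206), (242, -62), (266, -133), (267, -117), (277, 126), (278, 179), (283, -407), (297, 135), (298, 224), (319, 82), (322, -182), (323, -64)]
154 223 231; 155 227 227; 156 230 236; 159 222 222; 160 222 223; 161 225 225; 162 225 225; 163 226 226; 164 226 244; 165 226 226; 166 226 226; 167 226 226; 168 226 244; 169 226 234; 171 225 225; 173 223 224; 174 224 224; 176 228 228; 177 230 231;
```

Run:
```python
from h import *
w=np.load("w1.npy",allow_pickle=True).item(); save(w,"crop1.png",(225,150,345,265),5)
d=np.load("w2.npy",allow_pickle=True).item()
th=0.
for it in range(4):
    c,s=np.cos(np.deg2rad(25)),np.sin(np.deg2rad(25))
    Rm=np.c_[[c*np.cos(th),c*np.sin(th),-s],[-np.sin(th),np.cos(th),0],[s*np.cos(th),s*np.sin(th),c]]
    if it==0: P0=np.array([525,-10,98.])
    def onplane(uv,h=0):
        o,r=ray(d,uv); n=Rm[:,2]; return o+r*((n@(P0-o)+h)/(r@n))[:,None]
    rows=[100,150,185,200,240]; L=onplane([(u,v) for u,v in zip((267.3,267.2,267.4,267.4,267.3),rows)]); Q=onplane([(u,v) for u,v in zip((302.8,301.3,300.3,299.6,298.2),rows)])
    M=(L+Q)/2; k=np.polyfit(M[:,1],M[:,0],1); th=-np.arctan(k[0])
    # point on centreline at z=98
    P0=np.array([np.polyval(k,-10),-10,98.])
print("theta deg",np.rad2deg(th),"centre pts",M.round(1).tolist(),"width",np.linalg.norm(L-Q,axis=1).round(1))
loc=lambda X:(X-P0)@Rm
print("edges: top-left,top-right",loc(onplane([(237.5,100),(331,100),(240,185),(326.3,185)])).round(1).tolist())
tip=loc(onplane([(246,166)],1))[0]; print("pointer",tip.round(1))
mp=P0+Rm[:,1]*tip[1]; print("measure point",mp.round(1)); np.savez("mp.npz",mp=mp,Rm=Rm)
ends=loc(onplane([(285,87)])); print("far end",ends.round(1))
```

```text
theta deg -0.8939146748732555 centre pts [[530.3, 97.4, 98.0], [529.5, 46.8, 98.0], [529.1, 8.8, 97.9], [528.7, -8.3, 98.0], [527.9, -56.5, 98.0]] width [39.7 39.8 39.9 39.7 40.1]
edges: top-left,top-right [[-50.5, 107.0, 0.0], [54.4, 108.1, -0.0], [-50.0, 23.7, 0.0], [54.4, 13.5, 0.0]]
pointer [-43.5  43.1   1. ]
measure point [529.3  33.1  98. ]
far end [[ -0.8 119.9   0. ]]
```

View pics/crop1.png

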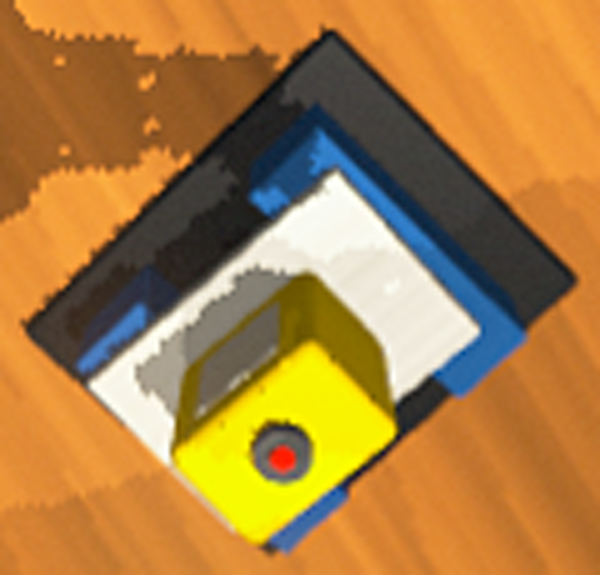

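The crop confirms it: yellow body, red pin, and white foot across the two blue rails. The foot's corners are at crop (88,383), (338,170) and (480,330), and the top face's corners at (175,453), (262,545), (395,415) and (312,338).

Run:
```python
from h import *
w=np.load("w1.npy",allow_pickle=True).item()
A=np.array([(88,383),(338,170),(480,330)])/5+[224.6,149.6]; F=atz(w,A,46); print(F.round(1),"sides",np.linalg.norm(F[1]-F[0]),np.linalg.norm(F[2]-F[1]),"centre",((F[0]+F[2])/2).round(1))
v=F[1]-F[0]; print("x-dir deg",np.rad2deg(np.arctan2(v[1],v[0])), "y-edge dir",np.rad2deg(np.arctan2(*(F[2]-F[1])[1::-1])))
B=np.array([(175,453),(262,545),(395,415),(312,338)])/5+[224.6,149.6]; T=atz(w,B,96); print(T.round(1).tolist(),"centre",T.mean(0).round(1),np.linalg.norm(np.diff(T,axis=0),axis=1).round(1))
S=atz(w,np.array([(27,325),(330,30),(577,282)])/5+[224.6,149.6],5); print("base centre",((S[0]+S[2])/2).round(1),np.linalg.norm(np.diff(S,axis=0),axis=1), "dir",np.rad2deg(np.arctan2(*(S[1]-S[0])[1::-1])))
# top view check of blank
d=img("top"); g=d["frame"].astype(int); z=np.load("mp.npz"); mp,Rm=z["mp"],z["Rm"]
for y in (30,60):
    uv=proj(d,[mp+Rm@[x,y-60,0] for x in (-50,-20,-6,0,6,20)]); c=int(round(uv[3,0])); print(uv.round(1).tolist()); print([(r,int(g[r,c].sum())) for r in range(int(uv[5,1])-5,int(uv[0,1])+6)])
for n in ("cock_axis","cock_tip","stand_top"): print(n,[np.round(r["at"],1).tolist() for r in ctrl.spot_point("top",n)[:2]])
m=cv2.inRange(cv2.cvtColor(d["frame"],cv2.COLOR_RGB2HSV),(0,190,110),(5,255,255))[180:265,70:130]; pts=np.argwhere(m)[:,::-1]+[70,180]
print("red",len(pts),cv2.minAreaRect(pts.astype(np.float32))); b=cv2.boxPoints(cv2.minAreaRect(pts.astype(np.float32))); print(atz(d,b,106).round(1).tolist())
```

```text
[[ 490.9 -310.    46. ]
 [ 566.  -297.5   46. ]
 [ 573.8 -346.6   46. ]] sides 76.0553780393742 49.7187622307052 centre [ 532.3 -328.3   46. ]
x-dir deg 9.44100489429565 y-edge dir -80.97857678768737
[[513.3, -318.1, 96.0], [517.1, -344.6, 96.0], [554.8, -334.3, 96.0], [549.4, -311.8, 96.0]] centre [ 533.7 -327.2   96. ] [26.8 39.1 23.2]
base centre [ 535.4 -331.9    5. ] [107.06385895  89.38894937] dir 12.45716882579916
[[230.1, 242.4], [231.3, 232.1], [231.8, 227.4], [232.0, 225.4], [232.3, 223.4], [232.8, 218.8]]
[(213, 403), (214, 404), (215, 405), (216, 407), (217, 408), (218, 391), (219, 328), (220, 193), (221, 177), (222, 176), (223, 171), (224, 145), (225, 141), (226, 267), (227, 385), (228, 279), (229, 187), (230, 177), (231, 178), (232, 245), (233, 347), (234, 389), (235, 396), (236, 397), (237, 402), (238, 406), (239, 404), (240, 403), (241, 406), (242, 385), (243, 321), (244, 256), (245, 252), (246, 253), (247, 253)]
[[217.8, 241.9], [219.1, 231.6], [219.7, 226.9], [220.0, 224.9], [220.3, 222.9], [220.9, 218.3]]
[(213, 355), (214, 274), (215, 229), (216, 221), (217, 238), (218, 231), (219, 212), (220, 211), (221, 221), (222, 216), (223, 223), (224, 227), (225, 230), (226, 230), (227, 234), (228, 239), (229, 239), (230, 239), (231, 250), (232, 238), (233, 248), (234, 242), (235, 247), (236, 249), (237, 254), (238, 261), (239, 256), (240, 261), (241, 262), (242, 269), (243, 265), (244, 268), (245, 271), (246, 268)]
cock_axis [[551.2, 348.4, 95.6]]
cock_tip [[460.7, 350.2, 96.4], [722.7, 307.8, -3.4]]
stand_top [[536.0, -332.7, 37.4]]
red 136 ((91.84117126464844, 237.06468200683594), (6.135720252990723, 22.241985321044922), 4.39870548248291)
[[463.1, 357.2, 106.0], [518.6, 358.3, 106.0], [517.8, 342.6, 106.0], [462.4, 341.6, 106.0]]
```

```bash
python3 -m creep '[{"hand":0,"travel":[-4.2,-35.8,5],"angular":[0,0,0]},{"hand":0,"travel":[-4.2,-35.8,5],"angular":[0,0,0]},{"hand":0,"travel":[-4.2,-35.8,5],"angular":[0,0,0]},{"hand":0,"travel":[-4.2,-35.8,5],"angular":[0,0,0]},{"hand":0,"travel":[-4.2,-35.8,5],"angular":[0,0,0]},{"hand":0,"travel":[-4.2,-35.8,5],"angular":[0,0,0]},{"hand":0,"travel":[-4.2,-35.8,5],"angular":[0,0,0]},{"hand":0,"travel":[-4.2,-35.8,5],"angular":[0,0,0]},{"hand":0,"travel":[-4.2,-35.8,5],"angular":[0,0,0]},{"hand":0,"travel":[-4.2,-35.8,9],"angular":[0,0,0]},{"hand":0,"travel":[-4.2,-35.8,13],"angular":[0,0,0]},{"hand":0,"travel":[-4.2,-35.8,17],"angular":[0,0,0]},{"hand":0,"travel":[-4.2,-35.8,21.4],"angular":[0,0,0]},{"hand":0,"travel":[-4.2,-35.8,21.4],"angular":[0,0,0]},{"hand":0,"travel":[-4.2,-35.8,21.4],"angular":[0,0,0]}]'
python3 - <<'E'
from h import *
for n in ("wrist",):
    d=img(n); save(d,n+"3.png",scale=1.2)
    for k in ("cock_axis","cock_tip"): print(k,[(np.round(r["at"],1).tolist(),round(r["confidence"],2)) for r in ctrl.spot_point(n,k)[:2]])
ax=np.array([550.7,350,0]); print(ctrl.read_state()["qpos"])
for ph in (190,200,210,220,230,240,250,260,264):
    a=np.deg2rad(ph); u=np.array([np.cos(a),np.sin(a),0]); t=np.array([-u[1],u[0],0]); print(ph,end=' '); goal(ax+70*u-20*t+[0,0,84],down(np.deg2rad(ph-180)))
E
```

```text
clock: 6.7
eef_pos: [484.2, 374.8, 85.5]
tool_rot: [3.139, 0.0, -0.004]
force: [0.3, -0.1, 0.9]
width: -0.1
cock_axis [([548.0, 347.6, 98.0], 0.7)]
cock_tip []
[-0.524298    0.77048928 -0.29868918  1.73727989  0.33360506  0.6799429
 -1.00682393]
190 travel [-0.68  1.96  0.38] angular [ -0.1  -0.2 -10.2] rows>= 1.2
200 travel [-0.7   3.23  0.38] angular [ -0.1  -0.2 -20.2] rows>= 2.3
210 travel [-0.5   4.48  0.38] angular [ -0.1  -0.2 -30.2] rows>= 3.5
220 travel [-0.08  5.68  0.38] angular [ -0.   -0.2 -40.2] rows>= 4.7
230 travel [0.54 6.79 0.38] angular [ -0.   -0.2 -50.2] rows>= 5.8
240 travel [1.34 7.77 0.38] angular [  0.   -0.2 -60.2] rows>= 7.0
250 travel [2.3  8.6  0.38] angular [  0.   -0.2 -70.2] rows>= 8.2
260 travel [3.39 9.25 0.38] angular [  0.   -0.2 -80.2] rows>= 9.3
264 travel [3.86 9.45 0.38] angular [  0.1  -0.2 -84.2] rows>= 9.8
```

View pics/wrist3.png

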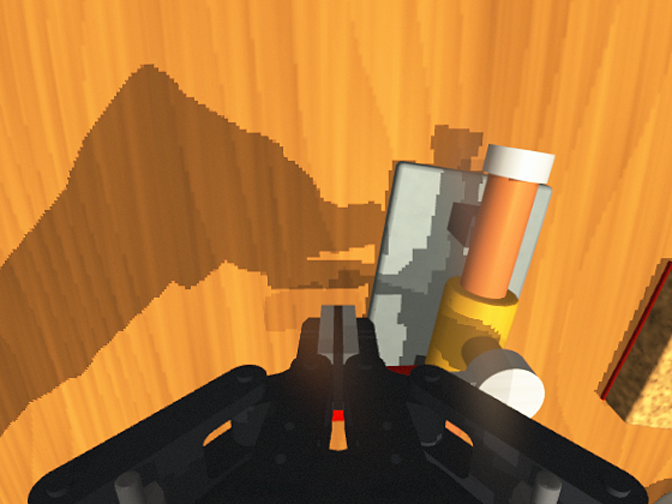

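The wrist view shows the closed fingers on the far (+y) side of the red sleeve. The hub is at about (425,320) px and nothing is in the way, so I'll sweep the arc.

```bash
python3 -m creep '[{"hand":0,"travel":[-0.7,1.3,0],"angular":[0,0,-5]},{"hand":0,"travel":[-0.7,2,0],"angular":[0,0,-10]},{"hand":0,"travel":[-0.7,2.6,0],"angular":[0,0,-15]},{"hand":0,"travel":[-0.7,3.2,0],"angular":[0,0,-20]},{"hand":0,"travel":[-0.6,3.9,0],"angular":[0,0,-25]},{"hand":0,"travel":[-0.5,4.5,0],"angular":[0,0,-30]},{"hand":0,"travel":[-0.3,5.1,0],"angular":[0,0,-35]},{"hand":0,"travel":[-0.1,5.7,0],"angular":[0,0,-40]},{"hand":0,"travel":[0.2,6.2,0],"angular":[0,0,-45]},{"hand":0,"travel":[0.5,6.8,0],"angular":[0,0,-50]},{"hand":0,"travel":[0.9,7.3,0],"angular":[0,0,-55]},{"hand":0,"travel":[1.3,7.8,0],"angular":[0,0,-60]},{"hand":0,"travel":[1.8,8.2,0],"angular":[0,0,-65]},{"hand":0,"travel":[2.3,8.6,0],"angular":[0,0,-70]},{"hand":0,"travel":[2.3,8.6,0],"angular":[0,0,-70]}]'
python3 - <<'E'
from h import *
ax=np.array([550.7,350,0]); s=ctrl.read_state(); print(s["force"],s["torque"],s["qpos"])
for ph in (254,258,261,264,267):
    a=np.deg2rad(ph); u=np.array([np.cos(a),np.sin(a),0]); t=np.array([-u[1],u[0],0]); print(ph,end=' '); goal(ax+70*u-20*t+[0,0,84],down(np.deg2rad(ph-180)))
E
```

```text
clock: 8.35
eef_pos: [509.8, 291.0, 89.9]
tool_rot: [3.136, -0.006, 1.218]
force: [0.6, -0.3, -0.4]
width: 0.1
[ 0.62782142 -0.31018505 -0.38198581] [-0.01097305 -0.01921944  0.03448029] [-0.17844338  0.80164515 -0.6345315   1.81295803  0.67877396  0.74868857
  0.03593631]
254 travel [-0.18  0.32  0.59] angular [ 0.3 -0.3 -4.2] rows>= 0.5
258 travel [-0.27  0.82  0.59] angular [ 0.3 -0.3 -8.2] rows>= 1.0
261 travel [-0.31  1.2   0.59] angular [  0.3  -0.3 -11.2] rows>= 1.3
264 travel [-0.33  1.58  0.6 ] angular [  0.4  -0.3 -14.2] rows>= 1.7
267 travel [-0.33  1.96  0.6 ] angular [  0.4  -0.3 -17.2] rows>= 2.0
```

```bash
python3 -m creep '[{"hand":0,"travel":[-0.2,0.3,0.5],"angular":[0,0,-4]},{"hand":0,"travel":[-0.3,0.8,0.5],"angular":[0,0,-8]},{"hand":0,"travel":[-0.3,1.1,0.5],"angular":[0,0,-10]},{"hand":0,"travel":[-0.3,1.2,0.5],"angular":[0,0,-11]},{"hand":0,"travel":[-0.3,1.2,0.5],"angular":[0,0,-11]}]'
python3 - <<'E'
from h import *
s=ctrl.read_state(); print(s["force"],s["torque"])
d=img("top"); save(d,"top4.png",(60,170,160,290),5)
m=cv2.inRange(cv2.cvtColor(d["frame"],cv2.COLOR_RGB2HSV),(0,150,80),(6,255,255))[180:265,70:150]; print(m.astype(bool).sum(), atz(d,(np.argwhere(m)[:,::-1]+[70,180]).mean(0),106))
E
```

```text
clock: 8.85
eef_pos: [520.4, 284.1, 85.8]
tool_rot: [3.134, -0.005, 1.408]
force: [-0.1, -0.1, 0.1]
width: 0.0
[-0.14083098 -0.09781004  0.12556182] [-0.01207081  0.1169901  -0.0278644 ]
0 [[nan nan nan]]<stdin>:4: RuntimeWarning: Mean of empty slice.
  ret = um.true_divide(
```

View pics/top4.png

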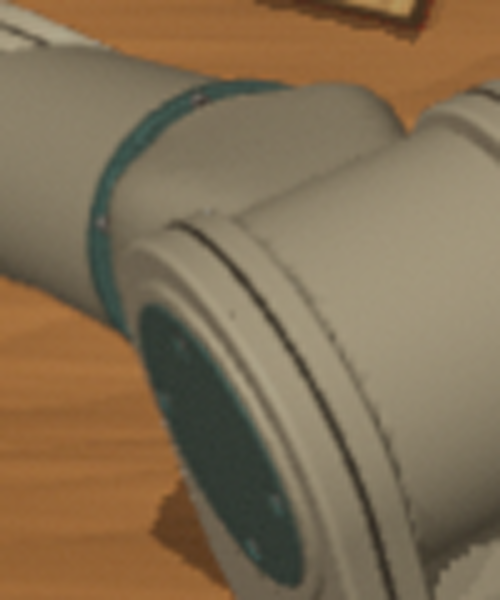

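The arm hides the cock in the top view. I'll push on in small steps and watch the force for the stop.

```bash
for i in 1 2; do python3 -m creep '[{"hand":0,"travel":[0,0.2,0],"angular":[0,0,-1]},{"hand":0,"travel":[0,0.4,0],"angular":[0,0,-2]},{"hand":0,"travel":[0,0.4,0],"angular":[0,0,-2]}]'; done
python3 - <<'E'
from h import *
d=img("scene"); save(d,"sc5.png",(310,80,410,155),6); d=img("wrist"); save(d,"w5.png",scale=1.2)
E
```

```text
clock: 9.2
eef_pos: [520.7, 283.6, 85.5]
tool_rot: [3.139, -0.002, 1.444]
force: [-8.3, 0.2, 4.7]
width: -0.1
clock: 9.5
eef_pos: [520.5, 283.2, 85.5]
tool_rot: [-3.138, 0.001, 1.481]
force: [-10.1, -1.4, 7.1]
width: -0.1
```

View pics/w5.png

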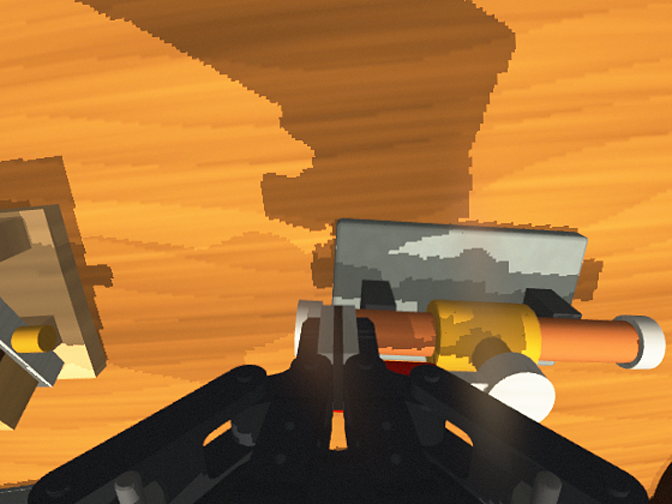

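Motion has stopped with the reaction steady at 8–10 N, so the handle is at its stop. I'll back off and go to above the gauge.

```bash
python3 -m creep '[{"hand":0,"travel":[0,-2,0],"angular":[0,0,0]},{"hand":0,"travel":[0,-4,0],"angular":[0,0,0]},{"hand":0,"travel":[0,-4,-5],"angular":[0,0,0]},{"hand":0,"travel":[0,-4,-10],"angular":[0,0,0]},{"hand":0,"travel":[0,-4,-15],"angular":[0,0,0]},{"hand":0,"travel":[0,-4,-18],"angular":[0,0,0]},{"hand":0,"travel":[0,-4,-18],"angular":[0,0,0]}]'
python3 - <<'E'
from h import *
goal([525,0,260],down(.8)); goal([532.5,-328,230],down(np.deg2rad(9.4)))
E
```

```text
clock: 10.3
eef_pos: [483.6, 288.8, 270.5]
tool_rot: [3.137, -0.005, 1.48]
force: [0.8, 0.6, -0.1]
width: 0.3
travel [-28.39   6.74   0.95] angular [ 0.2 -0.4 39. ] rows>= 5.8
travel [-61.01  10.45   3.8 ] angular [ 0.  -0.4 75.4] rows>= 12.4
```

```bash
python3 -m creep '[{"hand":1,"travel":[-28.4,6.7,1],"angular":[0,0,39]},{"hand":1,"travel":[-28.4,6.7,1],"angular":[0,0,39]},{"hand":1,"travel":[-28.4,6.7,1],"angular":[0,0,39]},{"hand":1,"travel":[-28.4,6.7,1],"angular":[0,0,39]},{"hand":1,"travel":[-28.4,6.7,1],"angular":[0,0,39]},{"hand":1,"travel":[-61,10.4,3.8],"angular":[0,0,75.4]},{"hand":1,"travel":[-61,10.4,3.8],"angular":[0,0,75.4]},{"hand":1,"travel":[-61,10.4,3.8],"angular":[0,0,75.4]},{"hand":1,"travel":[-61,10.4,3.8],"angular":[0,0,75.4]},{"hand":1,"travel":[-61,10.4,3.8],"angular":[0,0,75.4]},{"hand":1,"travel":[-61,10.4,3.8],"angular":[0,0,75.4]},{"hand":1,"travel":[-61,10.4,3.8],"angular":[0,0,75.4]},{"hand":1,"travel":[-61,10.4,3.8],"angular":[0,0,75.4]},{"hand":1,"travel":[-61,10.4,3.8],"angular":[0,0,75.4]},{"hand":1,"travel":[-61,10.4,3.8],"angular":[0,0,75.4]},{"hand":1,"travel":[-61,10.4,3.8],"angular":[0,0,75.4]}]'
python3 - <<'E'
from h import *
d=img("top")
for k in ("cock_axis","cock_tip"): print(k,[(np.round(r["at"],1).tolist(),round(r["confidence"],2)) for r in ctrl.spot_point("top",k)[:2]])
save(d,"top6.png",(60,180,180,260),6)
m=cv2.inRange(cv2.cvtColor(d["frame"],cv2.COLOR_RGB2HSV),(0,190,110),(5,255,255))[180:265,70:150]; pts=(np.argwhere(m)[:,::-1]+[70,180]).astype(np.float32)
b=atz(d,cv2.boxPoints(cv2.minAreaRect(pts)),106); print(len(pts),b.round(1).tolist())
goal([532.5,-328,58],down(np.deg2rad(9.4)))
E
```

```text
clock: 11.9
eef_pos: [532.5, -325.4, 230.0]
tool_rot: [-3.137, -0.006, 0.167]
force: [-0.5, -0.2, -0.0]
width: 85.5
cock_axis [([547.8, 348.4, 95.6], 0.64), ([531.3, -327.2, 73.7], 0.54)]
cock_tip [([535.4, 262.2, 95.5], 0.85), ([383.1, -91.5, -1.2], 0.23)]
140 [[537.6, 318.6, 106.0], [553.7, 317.2, 106.0], [545.0, 261.8, 106.0], [528.9, 263.4, 106.0]]
travel [-0.14  0.24 17.24] angular [-0.2 -0.4  0.1] rows>= 3.4
```

View pics/top6.png

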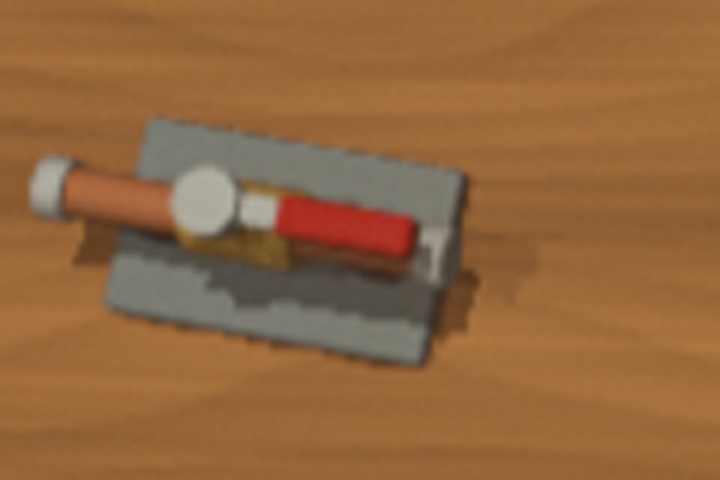

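The cock is open: the red sleeve lies along the pipe at 261°, parallel to the base plate's edge. Now down to grip the gauge.

```bash
python3 -m creep '[{"hand":1,"travel":[-0.1,0.2,4],"angular":[-0.2,-0.4,0]},{"hand":1,"travel":[-0.1,0.2,8],"angular":[-0.2,-0.4,0]},{"hand":1,"travel":[-0.1,0.2,12],"angular":[-0.2,-0.4,0]},{"hand":1,"travel":[-0.1,0.2,15],"angular":[-0.2,-0.4,0]},{"hand":1,"travel":[-0.1,0.2,17.2],"angular":[-0.2,-0.4,0]},{"hand":1,"travel":[-0.1,0.2,17.2],"angular":[-0.2,-0.4,0]},{"hand":1,"travel":[-0.1,0.2,17.2],"angular":[-0.2,-0.4,0]}]'
python3 - <<'E'
from h import *
goal([532.5,-328,58],down(np.deg2rad(9.4)))
d=img("wrist"); save(d,"w7.png",(100,120,460,420),2)
E
```

```text
clock: 12.75
eef_pos: [533.4, -327.0, 59.0]
tool_rot: [-3.141, 0.0, 0.168]
force: [0.6, 0.6, 0.4]
width: 85.7
travel [-0.11  0.09  0.1 ] angular [-0.   0.   0.2] rows>= 0.0
```

View pics/w7.png

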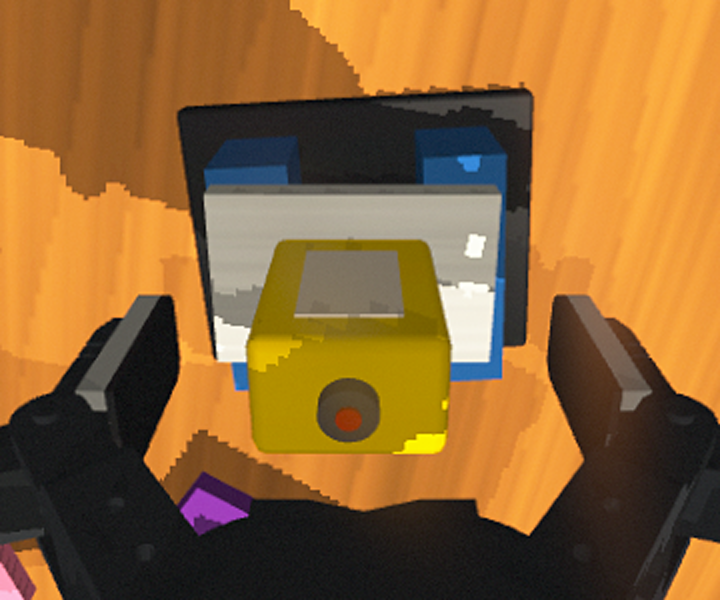

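The gauge sits squarely between the pads. Its body centre is at about x 350, against a pad mid-line of 366, so I'll shift about 2.5 mm along −x and close.

```bash
python3 -m creep '[{"hand":1,"travel":[-0.25,0.1,0.1],"angular":[0,0,0]},{"hand":1,"travel":[-0.25,0.1,0.1],"angular":[0,0,0]},{"hand":0,"travel":[-0.25,0.1,0.1],"angular":[0,0,0]},{"hand":0,"travel":[-0.25,0.1,0.1],"angular":[0,0,0]},{"hand":0,"travel":[-0.25,0.1,0.1],"angular":[0,0,0]},{"hand":0,"travel":[-0.25,0.1,0.1],"angular":[0,0,0]},{"hand":0,"travel":[-0.25,0.1,0.1],"angular":[0,0,0]},{"hand":0,"travel":[-0.25,0.1,0.1],"angular":[0,0,0]},{"hand":0,"travel":[-0.25,0.1,0.1],"angular":[0,0,0]},{"hand":0,"travel":[-0.25,0.1,0.1],"angular":[0,0,0]},{"hand":0,"travel":[-0.25,0.1,0.1],"angular":[0,0,0]},{"hand":0,"travel":[-0.25,0.1,0.1],"angular":[0,0,0]}]'
python3 - <<'E'
from h import *
s=ctrl.read_state(); print(s["width"],s["torque"])
z=np.load("mp.npz"); print("grasp pose", tool()[0].round(2), np.round(s["tool_rot"],4))
E
```

```text
clock: 14.0
eef_pos: [531.8, -329.0, 59.1]
tool_rot: [3.14, -0.001, 0.167]
force: [-0.7, -0.4, 5.7]
width: 39.3
39.33361058168173 [-0.04692268  0.33053635 -0.03617407]
grasp pose [ 531.79 -329.04   59.12] [ 3.1402e+00 -1.2000e-03  1.6720e-01]
```

```bash
python3 -m creep '[{"hand":0,"travel":[0,0,-2],"angular":[0,0,0]},{"hand":0,"travel":[0,0,-5],"angular":[0,0,0]},{"hand":0,"travel":[0,0,-10],"angular":[0,0,0]},{"hand":0,"travel":[0,0,-15],"angular":[0,0,0]},{"hand":0,"travel":[0,0,-19],"angular":[0,0,0]},{"hand":0,"travel":[0,0,-19],"angular":[0,0,0]},{"hand":0,"travel":[0,0,-19],"angular":[0,0,0]}]'
cat >> h.py <<'E'
def mpose(h,x=0,y=0):
    z=np.load("mp.npz"); Rm=z["Rm"]; p=z["mp"]-[0.7,0,0]
    return p+Rm@[x,y,21+h], np.c_[Rm[:,0],-Rm[:,1],-Rm[:,2]]
E
python3 - <<'E'
from h import *
print(ctrl.read_state()["force"],ctrl.read_state()["width"]); goal(*mpose(110)); goal(*mpose(40))
E
```

```text
clock: 14.7
eef_pos: [531.2, -328.7, 248.9]
tool_rot: [3.14, -0.001, 0.167]
force: [-0.1, -0.3, -3.5]
width: 39.5
[-0.12800541 -0.28853496 -3.51615903] 39.522493585816726
travel [ 11.21 -34.72   3.18] angular [  2.4 -25.   10.3] rows>= 7.3
travel [  8.3  -35.27   9.52] angular [  2.4 -25.   10.3] rows>= 7.5
```

```bash
python3 -m creep '[{"hand":0,"travel":[11.2,-34.7,3.2],"angular":[2.4,-25,10.3]},{"hand":0,"travel":[11.2,-34.7,3.2],"angular":[2.4,-25,10.3]},{"hand":0,"travel":[11.2,-34.7,3.2],"angular":[2.4,-25,10.3]},{"hand":0,"travel":[11.2,-34.7,3.2],"angular":[2.4,-25,10.3]},{"hand":0,"travel":[11.2,-34.7,3.2],"angular":[2.4,-25,10.3]},{"hand":0,"travel":[11.2,-34.7,3.2],"angular":[2.4,-25,10.3]},{"hand":0,"travel":[11.2,-34.7,3.2],"angular":[2.4,-25,10.3]},{"hand":0,"travel":[11.2,-34.7,3.2],"angular":[2.4,-25,10.3]},{"hand":0,"travel":[11.2,-34.7,3.2],"angular":[2.4,-25,10.3]},{"hand":0,"travel":[11.2,-34.7,3.2],"angular":[2.4,-25,10.3]},{"hand":0,"travel":[11.2,-34.7,3.2],"angular":[2.4,-25,10.3]}]'
python3 - <<'E'
from h import *
print(ctrl.read_state()["qpos"].round(2) if hasattr(ctrl.read_state()["qpos"],'round') else ctrl.read_state()["qpos"]); goal(*mpose(40)); goal(*mpose(25))
E
```

```text
clock: 15.8
eef_pos: [583.6, 29.5, 215.3]
tool_rot: [3.14, 0.438, -0.019]
force: [0.1, -0.1, -2.7]
width: 39.4
[ 0.13  0.83 -0.42  1.29  0.21  1.51 -0.31]
travel [-0.01 -0.28  6.86] angular [ 0.   0.1 -0.2] rows>= 1.4
travel [-0.01 -0.28  8.36] angular [ 0.   0.1 -0.2] rows>= 1.7
```

```bash
python3 -m creep '[{"hand":0,"travel":[0,-0.3,3.5],"angular":[0,0,0]},{"hand":0,"travel":[0,-0.3,6],"angular":[0,0,0]},{"hand":0,"travel":[0,-0.3,8],"angular":[0,0,0]},{"hand":0,"travel":[0,-0.3,8.4],"angular":[0,0,0]},{"hand":0,"travel":[0,-0.3,8.4],"angular":[0,0,0]},{"hand":0,"travel":[0,-0.3,8.4],"angular":[0,0,0]}]'
python3 - <<'E'
from h import *
d=img("wrist"); save(d,"w8.png",(100,60,460,360),2); np.save("w8.npy",d,allow_pickle=True)
z=np.load("mp.npz"); Rm=z["Rm"]; p=z["mp"]-[0.7,0,0]; t,Rt=tool()
print("in mp frame tcp",((t-p)@Rm).round(2))
foot=[t+Rt@[x,y,21-8] for x,y in ((-38,-25),(38,-25),(38,25),(-38,25))]; print("predicted foot-top corners(crop px)",((proj(d,foot)-[100,60])*2).round().tolist())
print("channel pred",((proj(d,[p+Rm@[0,y,0] for y in (30,50,80)])-[100,60])*2).round().tolist())
goal(*mpose(20)); goal(*mpose(0))
E
```

```text
clock: 16.4
eef_pos: [549.3, 32.4, 140.1]
tool_rot: [3.14, 0.436, -0.021]
force: [-0.6, 0.4, -3.1]
width: 39.4
in mp frame tcp [ 0.92 -0.13 47.05]
predicted foot-top corners(crop px) [[209.0, 308.0], [507.0, 308.0], [494.0, 476.0], [223.0, 476.0]]
channel pred [[355.0, 254.0], [355.0, 187.0], [354.0, 80.0]]
travel [-0.09 -0.01  0.6 ] angular [-0.  -0.1 -0.2] rows>= 0.1
travel [-0.09 -0.01  2.6 ] angular [-0.  -0.1 -0.2] rows>= 0.5
```

View pics/w8.png

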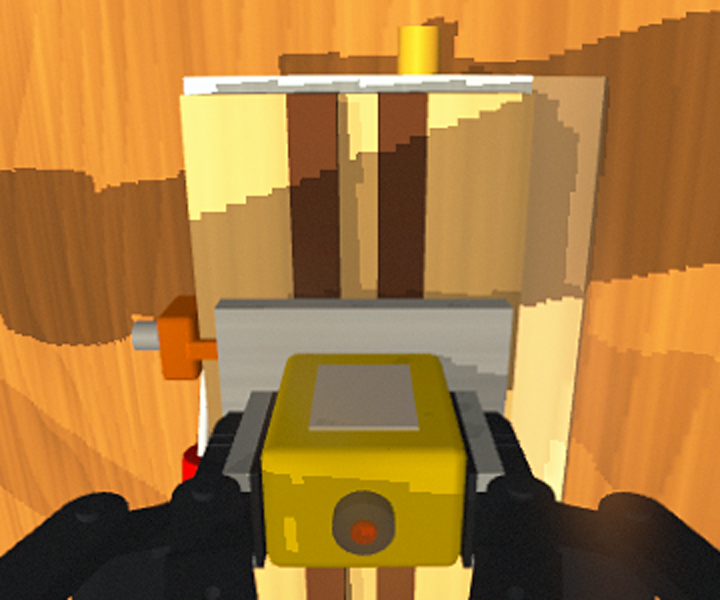

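The probe is above the channel, which is at x 339–378 in the crop. The foot spans 216–513 and looks about 1.4 mm too far down-slope. The pointer's tip at (217,348) is level with the foot's centre. I'll correct the offset and go down.

```bash
python3 -m creep '[{"hand":0,"travel":[-0.15,0,0.3],"angular":[0,0,0]},{"hand":0,"travel":[-0.15,0,0.3],"angular":[0,0,0]},{"hand":0,"travel":[-0.15,0,0.8],"angular":[0,0,0]},{"hand":0,"travel":[-0.15,0,1.3],"angular":[0,0,0]},{"hand":0,"travel":[-0.15,0,1.8],"angular":[0,0,0]},{"hand":0,"travel":[-0.15,0,2.2],"angular":[0,0,0]},{"hand":0,"travel":[-0.15,0,2.2],"angular":[0,0,0]},{"hand":0,"travel":[-0.15,0,2.2],"angular":[0,0,0]}]'
python3 - <<'E'
from h import *
z=np.load("mp.npz"); Rm=z["Rm"]; p=z["mp"]-[0.7,0,0]; t,Rt=tool(); s=ctrl.read_state()
print("tcp in mp",((t-p)@Rm).round(2),"force in mp",(np.array(s["force"])@Rm).round(2),np.round(s["torque"],2),s["width"]); goal(*mpose(0))
E
```

```text
clock: 17.25
eef_pos: [538.7, 32.9, 121.1]
tool_rot: [3.14, 0.436, -0.02]
force: [-0.6, -0.1, -0.6]
width: 39.3
tcp in mp [-0.64 -0.09 25.14] force in mp [-0.3  -0.09 -0.77] [-0.03 -0.49 -0.02] 39.270269110308256
travel [ 0.06 -0.01  0.41] angular [-0.  -0.  -0.2] rows>= 0.1
```

```bash
cat > st.py <<'E'
from h import *
z=np.load("mp.npz"); Rm=z["Rm"]; p=z["mp"]-[0.7,0,0]; t,Rt=tool(); s=ctrl.read_state()
print("tcp in mp",((t-p)@Rm).round(2),"force in mp",(np.array(s["force"])@Rm).round(2),"torque",(np.array(s["torque"])@Rm).round(2),"tilt",np.rad2deg(np.arccos(-Rt[:,2]@Rm[:,2])).round(2),s["width"])
E
for i in 1; do python3 -m creep '[{"hand":0,"travel":[0,0,0.2],"angular":[0,0,0]},{"hand":0,"travel":[0,0,0.2],"angular":[0,0,0]},{"hand":0,"travel":[0,0,0.2],"angular":[0,0,0]}]'; python3 st.py;  python3 -m creep '[{"hand":0,"travel":[0,0,0.2],"angular":[0,0,0]},{"hand":0,"travel":[0,0,0.2],"angular":[0,0,0]},{"hand":0,"travel":[0,0,0.2],"angular":[0,0,0]}]'; python3 st.py; done
```

```text
clock: 17.55
eef_pos: [538.0, 32.9, 119.4]
tool_rot: [3.14, 0.435, -0.02]
force: [0.2, -0.6, -0.5]
width: 39.5
tcp in mp [-0.56 -0.08 23.34] force in mp [ 0.43 -0.59 -0.32] torque [-0.01 -0.66 -0.02] tilt 0.06 39.49540749695129
clock: 17.85
eef_pos: [537.2, 32.9, 117.6]
tool_rot: [3.14, 0.435, -0.02]
force: [0.5, 0.2, -0.7]
width: 39.3
tcp in mp [-0.54 -0.1  21.35] force in mp [ 0.76  0.18 -0.47] torque [-0.05 -0.54  0.01] tilt 0.06 39.335482196133555
```

```bash
for i in 1 2; do python3 -m creep '[{"hand":0,"travel":[0,0,0.15],"angular":[0,0,0]},{"hand":0,"travel":[0,0,0.15],"angular":[0,0,0]},{"hand":0,"travel":[0,0,0.15],"angular":[0,0,0]}]' >/dev/null; python3 st.py; done
```

```text
tcp in mp [-0.5  -0.05 20.86] force in mp [-1.34 -0.82  6.11] torque [-0.13 -0.06  0.01] tilt 0.11 39.5350887810115
tcp in mp [-0.5  -0.05 20.89] force in mp [-0.81 -0.96  7.86] torque [-0.23  0.18  0.03] tilt 0.19 39.472205396730374
```

The foot met the wood at 20.9 mm (21 expected), with the push rising to 8 N. I'll hold.

```bash
python3 -m creep '[{"hand":0,"travel":[0,0,0.1],"angular":[0,0,0]},{"hand":0,"travel":[0,0,0.2],"angular":[0,0,0]},{"hand":0,"travel":[0,0,0.2],"angular":[0,0,0]},{"hand":0,"travel":[0,0,0.2],"angular":[0,0,0]},{"hand":0,"travel":[0,0,0.2],"angular":[0,0,0]},{"hand":0,"travel":[0,0,0.2],"angular":[0,0,0]},{"hand":0,"travel":[0,0,0.2],"angular":[0,0,0]},{"hand":0,"travel":[0,0,0.2],"angular":[0,0,0]},{"hand":0,"travel":[0,0,0.2],"angular":[0,0,0]},{"hand":0,"travel":[0,0,0.2],"angular":[0,0,0]},{"hand":0,"travel":[0,0,0.2],"angular":[0,0,0]},{"hand":0,"travel":[0,0,0.2],"angular":[0,0,0]},{"hand":0,"travel":[0,0,0.2],"angular":[0,0,0]},{"hand":0,"travel":[0,0,0.2],"angular":[0,0,0]},{"hand":0,"travel":[0,0,0.2],"angular":[0,0,0]}]'; python3 st.py
python3 - <<'E'
from h import *
d=img("wrist"); save(d,"w9.png",(150,120,430,330),2.8); d=img("scene"); save(d,"sc9.png",(230,130,350,240),5)
E
```

```text
clock: 19.95
eef_pos: [537.0, 32.9, 117.2]
tool_rot: [3.139, 0.432, -0.021]
force: [3.2, -0.5, 11.7]
width: 39.5
tcp in mp [-0.53 -0.07 20.91] force in mp [-2.02 -0.42 11.93] torque [-0.29  0.57  0.02] tilt 0.28 39.549137103082835
```

View pics/w9.png

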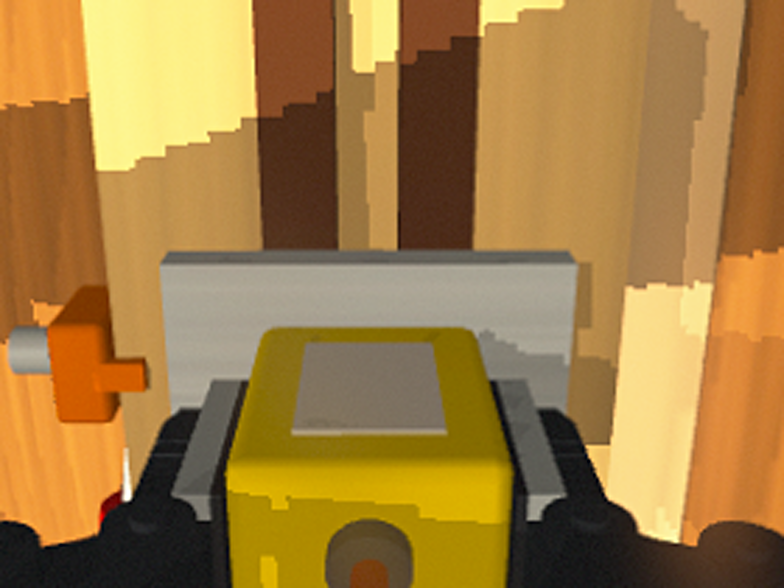

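In contact, the foot spans x 162–575 (centre 368.5) and the channel 338–399 (centre 368.5), so it is centred. The foot's edge is level and the pointer is in line. It held for about 2 s in contact. Now to withdraw.

```bash
python3 -m creep '[{"hand":0,"travel":[0,0,-1],"angular":[0,0,0]},{"hand":0,"travel":[0,0,-2.5],"angular":[0,0,0]},{"hand":0,"travel":[0,0,-5],"angular":[0,0,0]},{"hand":0,"travel":[0,0,-9],"angular":[0,0,0]},{"hand":0,"travel":[0,0,-12],"angular":[0,0,0]},{"hand":0,"travel":[0,0,-12],"angular":[0,0,0]}]'
python3 - <<'E'
from h import *
goal([533,-330,235],R.from_euler('xyz',[np.pi,0,0.167]).as_matrix())
E
```

```text
clock: 20.65
eef_pos: [590.5, 32.9, 229.2]
tool_rot: [3.141, 0.423, -0.021]
force: [0.9, -0.7, -3.0]
width: 39.4
travel [-4.78 36.4   1.54] angular [ -2.3  24.2 -10.6] rows>= 7.3
```

```bash
python3 -m creep '[{"hand":0,"travel":[-4.8,36.4,1.5],"angular":[-2.3,24.2,-10.6]},{"hand":0,"travel":[-4.8,36.4,1.5],"angular":[-2.3,24.2,-10.6]},{"hand":0,"travel":[-4.8,36.4,1.5],"angular":[-2.3,24.2,-10.6]},{"hand":0,"travel":[-4.8,36.4,1.5],"angular":[-2.3,24.2,-10.6]},{"hand":0,"travel":[-4.8,36.4,1.5],"angular":[-2.3,24.2,-10.6]},{"hand":0,"travel":[-4.8,36.4,1.5],"angular":[-2.3,24.2,-10.6]},{"hand":0,"travel":[-4.8,36.4,1.5],"angular":[-2.3,24.2,-10.6]},{"hand":0,"travel":[-4.8,36.4,1.5],"angular":[-2.3,24.2,-10.6]},{"hand":0,"travel":[-4.8,36.4,1.5],"angular":[-2.3,24.2,-10.6]},{"hand":0,"travel":[-4.8,36.4,1.5],"angular":[-2.3,24.2,-10.6]},{"hand":0,"travel":[-4.8,36.4,1.5],"angular":[-2.3,24.2,-10.6]}]'
python3 - <<'E'
from h import *
goal([533,-330,66],R.from_euler('xyz',[np.pi,0,0.167]).as_matrix())
E
```

```text
clock: 21.75
eef_pos: [533.2, -327.2, 234.8]
tool_rot: [-3.14, 0.0, 0.17]
force: [0.4, 0.3, -2.6]
width: 39.5
travel [-0.06  0.3  16.88] angular [-0.1  0.   0.2] rows>= 3.4
```

```bash
python3 -m creep '[{"hand":0,"travel":[0,0.3,4],"angular":[0,0,0]},{"hand":0,"travel":[0,0.3,8],"angular":[0,0,0]},{"hand":0,"travel":[0,0.3,12],"angular":[0,0,0]},{"hand":0,"travel":[0,0.3,15],"angular":[0,0,0]},{"hand":0,"travel":[0,0.3,16.9],"angular":[0,0,0]},{"hand":0,"travel":[0,0.3,16.9],"angular":[0,0,0]},{"hand":0,"travel":[0,0.3,16.9],"angular":[0,0,0]}]'
python3 - <<'E'
from h import *
goal([533,-330,59],R.from_euler('xyz',[np.pi,0,0.167]).as_matrix())
E
python3 -m creep '[{"hand":0,"travel":[0,0.05,0.3],"angular":[0,0,0]},{"hand":0,"travel":[0,0.05,0.6],"angular":[0,0,0]},{"hand":0,"travel":[0,0.05,0.7],"angular":[0,0,0]},{"hand":0,"travel":[0,0.05,0.7],"angular":[0,0,0]}]'
```

```text
clock: 22.45
eef_pos: [534.5, -328.4, 66.2]
tool_rot: [-3.139, -0.0, 0.172]
force: [0.8, -0.3, -2.5]
width: 39.4
travel [-0.18  0.14  0.72] angular [-0.1 -0.   0.3] rows>= 0.2
clock: 22.85
eef_pos: [534.6, -329.0, 59.6]
tool_rot: [-3.14, -0.0, 0.172]
force: [-0.2, 0.6, -3.0]
width: 39.3
```

```bash
python3 -m creep '[{"hand":0,"travel":[-0.1,0.05,0.1],"angular":[0,0,0]},{"hand":0,"travel":[-0.1,0.05,0.1],"angular":[0,0,0]},{"hand":0,"travel":[-0.1,0.05,0.1],"angular":[0,0,0]}]'
```

```text
clock: 23.15
eef_pos: [534.4, -329.4, 59.2]
tool_rot: [-3.14, -0.002, 0.172]
force: [0.6, 2.4, 2.1]
width: 39.2
```

It is in contact on the rails, so I'll release and lift clear.

```bash
python3 -m creep '[{"hand":1,"travel":[0,0,0],"angular":[0,0,0]},{"hand":1,"travel":[0,0,0],"angular":[0,0,0]},{"hand":1,"travel":[0,0,0],"angular":[0,0,0]},{"hand":1,"travel":[0,0,0],"angular":[0,0,0]},{"hand":1,"travel":[0,0,0],"angular":[0,0,0]},{"hand":1,"travel":[0,0,0],"angular":[0,0,0]},{"hand":1,"travel":[0,0,0],"angular":[0,0,0]},{"hand":1,"travel":[0,0,0],"angular":[0,0,0]},{"hand":1,"travel":[0,0,-2],"angular":[0,0,0]},{"hand":1,"travel":[0,0,-6],"angular":[0,0,0]},{"hand":1,"travel":[0,0,-11],"angular":[0,0,0]},{"hand":1,"travel":[0,-5,-16],"angular":[0,0,0]},{"hand":1,"travel":[0,-9,-18],"angular":[0,0,0]},{"hand":1,"travel":[0,-9,-18],"angular":[0,0,0]},{"hand":1,"travel":[0,-9,-18],"angular":[0,0,0]}]'
python3 - <<'E'
from h import *
d=img("wrist"); w=img("scene"); t=img("top")
a=cv2.resize(d["frame"][110:330,170:430],None,fx=1.8,fy=1.8); P=proj(d,[534,-330,60])[0]; print(P)
b=cv2.resize(w["frame"][200:310,150:290],None,fx=2,fy=2); c=cv2.resize(t["frame"][180:260,60:180],None,fx=2.3,fy=2.3)
W=np.zeros((max(396,440),468+280,3),np.uint8); W[:396,:468]=a; W[:220,468:748]=b; W[230:230+184,468:468+276]=c
cv2.imwrite("pics/final.png",W[:,:,::-1])
for cam in ("wrist","top"):
  for k in ("gauge_foot","stand_top","cock_tip"): print(cam,k,[(np.round(r["at"],1).tolist(),round(r["confidence"],2)) for r in ctrl.spot_point(cam,k)[:3]])
E
```

```text
clock: 24.65
eef_pos: [519.6, -238.9, 241.2]
tool_rot: [-3.141, -0.004, 0.177]
force: [-0.1, 0.7, -0.5]
width: 85.2
[277.94314379 262.50578362]
wrist gauge_foot [([534.4, -334.5, 39.0], 0.89), ([371.1, -329.0, 14.4], 0.84), ([519.4, -463.5, 19.7], 0.72)]
wrist stand_top []
wrist cock_tip []
top gauge_foot [([393.1, -480.8, 14.3], 0.86), ([512.6, -594.5, 18.6], 0.82), ([520.0, -463.3, 19.5], 0.63)]
top stand_top []
top cock_tip [([536.8, 264.0, 97.8], 0.58)]
```

The picture limit is reached, so I'll check the placing by numbers: the foot's outline against the red pin on top shows tilt.

Run:
```python
from h import *
def pos(d,box):
    x0,y0,x1,y1=box; h=cv2.cvtColor(d["frame"],cv2.COLOR_RGB2HSV); o=np.array([x0,y0])
    c=lambda lo,hi:cv2.inRange(h[y0:y1,x0:x1],lo,hi)
    g=lambda m:(np.argwhere(m)[:,::-1]+o).astype(np.float32)
    yel=g(c((24,180,60),(36,255,255))); red=g(c((0,200,120),(8,255,255))); wh=g(c((0,0,110),(179,60,255)))
    return yel,red,wh
w1=np.load("w1.npy",allow_pickle=True).item(); d=img("wrist")
for n,im,box,C,yaw in (("start",w1,(240,180,325,262),(532.5,-328.3),9.4),("now",d,(210,190,350,330),(534.5,-330.5),9.9)):
    yel,red,wh=pos(im,box); u=R.from_euler('z',yaw,degrees=True).as_matrix()
    F=lambda X,Y,Z:proj(im,[np.array([*C,38])+u@[sx*X,sy*Y,Z] for sx,sy in((-1,-1),(1,-1),(1,1),(-1,1))])
    print(n,"yellow n",len(yel),"bbox",yel.min(0),yel.max(0),"pred body bbox",np.r_[F(20,14,8),F(20,14,58)].min(0).round(1),np.r_[F(20,14,8),F(20,14,58)].max(0).round(1))
    hull=cv2.boundingRect(wh.astype(np.int32)); print("  white bbox",hull[0],hull[1],hull[0]+hull[2],hull[1]+hull[3],"pred foot bbox",F(38,25,8).min(0).round(1),F(38,25,8).max(0).round(1))
    if len(red): print("  red mean",red.mean(0),"pred pin z=70..82",proj(im,[[*C,108],[*C,120]]).round(1).tolist(), "n",len(red))
```

```text
start yellow n 1177 bbox [260. 205.] [304. 258.] pred body bbox [257. 201.] [305.7 260.1]
  white bbox 242 184 321 261 pred foot bbox [242.1 183.6] [320.9 255.4]
  red mean [281.      241.21053] pred pin z=70..82 [[281.3, 243.9], [281.3, 249.4]] n 19
now yellow n 975 bbox [263. 247.] [301. 289.] pred body bbox [260.4 245.5] [301.1 291.7]
  white bbox 248 235 317 286 pred foot bbox [246.8 236.5] [314.8 275.9]
  red mean [281.88235 280.58823] pred pin z=70..82 [[280.8, 286.2], [280.8, 293.2]] n 17
```

The foot's outline, body and pin are all shifted by the same 1–2 px. So the gauge stands upright at about (536, −329), within a few mm of the stand's centre at about (535, −331). Handing in.

```bash
python3 -c "
from cell import ctrl
print(ctrl.finish_job(), ctrl.read_state()['clock'])"
```

```text
the job is handed in; nothing more can be done
the job is handed in; nothing more can be done
```

I turned the cock open to its stop, took the depth reading with the yellow gauge, put the gauge back on its stand, and handed the job in at about 25 s of the 72 s allowed.

- **Cock:** it stopped against a steady 8–10 N. The top view then showed the handle in line with the pipe at 261°. After the final placing, the network still found the handle's tip at (537, 264), which is the open position.
- **Measurement:** the foot met the wood about where expected and stayed in contact for about 2 s, pressed with about 12 N. The tool was tilted less than 0.3° from square to the face. In the picture the foot was centred on the channel to within a pixel, and the pointer was level with it.
- **Gauge back on the stand:** it touched the rails with a small rise in force before release. The image checks put it upright at about (536, −329), close to the stand's centre at about (535, −331).

**Not confirmed:**
- The 12-picture limit was used up, so I checked the final placing only by numbers and never looked at it.
- In the last top view the networks missed the gauge and the stand.
- The network had put the blank about 4 mm nearer the robot than I measured. I went by my own measurement, and the close wrist view agreed with it.
- I didn't re-check where the bystanders ended up. I saw no contact with any of them.

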